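# Seat the splined gear on the drive shaft

### The arm

A 7-joint arm with a two-finger parallel gripper is mounted at the origin on the work surface. World frame = base frame: x ahead of the robot, y to its left, z up, the work surface at z = 0. Lengths are in m, angles in rad, forces in N, time in s.
With the tool pointing down it reaches from about 0.425 to 0.925 m from the base axis. Payload 6.8 kg.
Tool frame: the origin (TCP) lies between the finger pads; the fingertips stand r.tip_extent ahead of it and the grasp point (between the pads) lies 5 mm behind it (r.tip_extent is the distance from the TCP to the fingertips, in m); y points along the fingers, x is the direction in which the jaws open and shut, and the axes are right-handed (so a half turn about y gives the same grasp; the last joint's range is limited). The gripper opens to 85 mm and grips with 20 to 120 N. Pads are 22 mm wide; open, the fingers measure 114 mm over their backs; the gripper's body (76 mm by 85 mm) begins 54 mm behind the grasp point. The pads swing forward as they close: fully open they stand 13 mm farther back than shut.
Start: joints at [-1.418, 0.477, 0.022, 1.555, -0.011, 1.109, -0.083], TCP at [0.174, 0.652, 0.245] pointing down, gripper open.
Joint ranges: [-2.96, 2.96], [-0.34, 2.1], [-1.41, 1.46], [0.24, 2.44], [-1.37, 4.51], [0.17, 1.92], [-2.96, 2.96]. Speed limits (rad/s): [2.39, 2.39, 3.14, 3.14, 3.14, 3.14, 3.14].

### API

Orientations are given as a rotation vector (axis times angle).
In Python, from bench import r gives the robot as it stands.
- The arm moves only by the tool send_rows, never from a script. Its argument "plan" is a list of rows, each a list of 5 numbers: the shift along the tool's x, y, z in cm, then the turn about the tool's y in degrees, then the opening, from 0 (shut) to 1 (fully open). In form: [[dx, dy, dz, spin, grip], ...]. A call has 1 to 12 rows; each row shifts and turns the commanded pose from where the row before left it, along the tool's axes as they then stand; what a row does not reach is not made up. A row lasts 1/8 s, in which the tool goes at most 62.5 mm and 10.7 degrees, less where a joint would pass 70% of its speed; a pose out of reach is approached as far as the arm can. A call is refused whole if a number of a shift passes 6.25 or a number of a turn 10.7, either way. A call with a gripper value outside its range is refused whole. The fingers move at their own pace and stop on an object; "force" is the grip in N (left out, the last holds). Time passes only in rows, so rows that do not move let the fingers close. It gives the time, the measured TCP pose, the force and the opening at its end, in the units of the state.
- r.get_obs(): the state, without advancing time (a new reading comes with each control period).
- r.grab_frame(name): name is "scene" or "top" or "wrist"; returns a dict with "image" (480x640x3 uint8, red, green, blue), "camera_matrix" (3x3 intrinsics, pixels), "D" ([k1, k2, p1, p2, k3] as OpenCV has them; the pictures are not rectified), "cam_to_world" (4x4, takes a point from camera to world coordinates). Camera axes: x right, y down, z forward; pixel columns grow to the right and rows downward; lengths in m; the calibration is good to about 2 mm. A picture is of the moment at which its call begins. There is no depth.
- r.hand_in(): hands the job in, once; it reports no verdict.
Trained networks look in the newest picture that a camera, given by its name, has taken for a name from the list of things; names that differ only in an ending like _2 or _b are one class to them, and where a whole thing is asked for, a point or a joint stands for the part that bears it (a point fixed in the world has none). Each returns a list of dicts, best first, with "p" (0 to 1); they miss things now and then, are a little off and sometimes report something else, mostly with a low value. They report only what shows in the picture. A call takes as long as a camera call.
- r.recognise(camera, target): "rect" ([left, top, right, bottom] in pixels, round what is visible of it).
The state is a dict: "clock": time; "joints": joint angles; "qvel": joint speeds; "tau": joint torques, N m; "tcp_pos": TCP position; "orientation": TCP orientation; "contact_force": force on the tool from outside, world axes, zero at the start; "moment": the same for the moment, N m; "grip_width": finger opening in m.
Only numpy, scipy, OpenCV 4.12 (cv2) and the standard library are available. Lean on these libraries where they do the work, as an engineer would, in place of code of your own. Each camera call takes 0.05 s, during which the arm holds its last target.

### The job

Fit the steel gear with the splined bore onto the upright splined shaft of the grey drive unit: lower it over the shaft's coned nose, boss upward, and, pressing only lightly, rock it to and fro about the shaft until the teeth mesh, then slide it down until it sits fully home on the unit's collar, and let go. Never force it by pressing or twisting hard (keep well under 50 N on the shaft), and leave the other things on the bench where they are.

Things in the scene. Friction and masses are not known exactly. Their poses are not given: they have to be found in the camera images.
- gear_mid (a point): Centre (half-way up, on the axis) of the loose steel spur gear to be fitted, standing boss up; z up. It is 38 mm high, 0.3 to 0.5 kg: a toothed disc 92 mm in diameter and 8 mm thick at the bottom, above it an octagonal boss 50 mm across flats, 30 mm high, to grip by; its flats look along the point's x axis and every 45 degrees from it.
- gear_foot (a point): Centre of the gear's flat underside, 19 mm below gear_mid. The splined bore runs right through from here: 38.4 mm across, with four straight teeth 10.9 mm wide along its whole length, reaching inward to 28.4 mm across; one tooth lies on this point's x axis, the others every 90 degrees. Meshed on the shaft it has about 3 degrees of play either way.
- gear: The same gear; origin at the centre of its underside, z up along its axis.
- drive_unit: Fixed grey gearbox: base plate 180 x 120 x 8 mm, housing 150 x 110 mm, top 55 mm above the bench; origin at the centre of its underside, x along its length, z up. On its middle stands a round collar 52 mm in diameter and 6 mm high, and on that the upright splined shaft.
- seat (a point): Centre of the collar's top face, 61 mm above the bench, on the shaft's axis: the gear's underside must finally rest here. z up along the shaft.
- nose (a point): Top of the shaft, 36 mm above seat: core 26.8 mm in diameter with a nose coned to 14 mm over the top 8 mm. Its four straight teeth (10.9 mm wide, 35 mm across the tips, square-ended) reach from the collar to 24 mm above it. The shaft's angle about its axis differs each time and is NOT given by any pose; it repeats every 90 degrees. The gearing holds it stiffly: about 0.3 N m turns it.
- plain_ring: Bystander: plain steel ring 84 mm in diameter, 30 mm high, smooth 40 mm bore, no teeth; origin at centre of underside.
- spool: Bystander: aluminium-coloured solder spool 56 mm in diameter, 48 mm high; origin at centre of underside.
- driver: Bystander: screwdriver 160 mm long with yellow handle, lying along its x axis; origin underneath its middle.
- jar: Bystander: white jar 44 mm in diameter, 55 mm high, black cap; origin at centre of underside.
- tape: Bystander: yellow tape roll 70 mm in diameter, 18 mm high, lying flat; origin at centre of underside.
- meter: Bystander: black multimeter 130 x 70 x 30 mm lying on its back; origin at centre of underside.

How it is judged:
By the outcome, as a careful person would: the job done as asked, in the order asked, and still so for the second after the job is handed in, with the robot touching nothing.
It also fails if it takes over 72 s, if anything falls off the work surface, if the arm or the gripper's body presses on something with over 40 N, if the wrist force passes 120 N, or if a joint passes its speed limit or range.

## Working session

There is one attempt and no reset: what is moved stays moved. The work goes in short steps, Python scripts to look and compute and a tool call to move; the robot and the scene stay as the last step left them, time stands still between calls to the robot, and variables do not carry over. Pictures are saved under pics/ and viewed, and the job is handed in when it is done.

Besides the shell and the picture viewer there is one more tool, called after ">>>" as name(argument=value, ...) on one line, values as JSON. send_rows: Moves the arm, as the interface text tells. Its arguments: {"type":"object","properties":{"plan":{"type":"array","items":{"type":"array","items":{"type":"number"}}},"force":{"type":"number"}},"required":["plan"]}

```bash
ls; mkdir -p pics; cat > h.py <<'E'
from bench import r
import numpy as np, cv2
def grab(n,fn):
    f=r.grab_frame(n); cv2.imwrite('pics/'+fn,cv2.cvtColor(f['image'],cv2.COLOR_RGB2BGR)); return f
def pix2plane(f,uv,z):
    K=np.array(f['camera_matrix']);D=np.array(f['D']);T=np.array(f['cam_to_world'])
    p=cv2.undistortPoints(np.array(uv,float).reshape(-1,1,2),K,D).reshape(-1,2)
    d=np.c_[p,np.ones(len(p))]@T[:3,:3].T; o=T[:3,3]
    return o+d*((z-o[2])/d[:,2])[:,None]
def proj(f,P):
    K=np.array(f['camera_matrix']);D=np.array(f['D']);T=np.linalg.inv(np.array(f['cam_to_world']))
    rv=cv2.Rodrigues(T[:3,:3])[0]
    return cv2.projectPoints(np.array(P,float).reshape(-1,1,3),rv,T[:3,3],K,D)[0].reshape(-1,2)
E
python3 - <<'E'
from h import *
for n in ['scene','top','wrist']:
    f=grab(n,n+'0.png'); print(n,np.round(f['cam_to_world'],3).tolist(),np.round(f['camera_matrix'],1).tolist(),f['D'])
    for t in ['gear','drive_unit','plain_ring','nose']:
        try: print(t,[(np.round(a['rect']),round(a['p'],2)) for a in r.recognise(n,t)])
        except Exception as e: print(t,e)
o=r.get_obs();print(o,r.tip_extent)
E
```

```text
pics
scene [[0.217, 0.555, -0.803, 1.314], [0.976, -0.139, 0.168, -0.197], [-0.018, -0.82, -0.572, 0.626], [0.0, 0.0, 0.0, 1.0]] [[458.6, 0.0, 323.5], [0.0, 458.6, 247.2], [0.0, 0.0, 1.0]] [-0.11266093  0.          0.          0.          0.        ]
gear [(array([371., 242., 410., 275.]), 0.84)]
drive_unit [(array([242., 242., 338., 316.]), 0.64)]
plain_ring [(array([455., 228., 489., 260.]), 0.94)]
nose [(array([240., 242., 334., 318.]), 0.78)]
top [[0.024, -0.996, 0.086, 0.47], [-1.0, -0.024, -0.001, -0.045], [0.003, -0.086, -0.996, 1.002], [0.0, 0.0, 0.0, 1.0]] [[480.5, 0.0, 314.1], [0.0, 480.5, 236.1], [0.0, 0.0, 1.0]] [-0.03022779  0.          0.          0.          0.        ]
gear [(array([214., 226., 256., 268.]), 0.88)]
drive_unit [(array([309., 189., 396., 292.]), 0.85)]
plain_ring [(array([112., 224., 152., 267.]), 0.76)]
nose [(array([307., 190., 393., 292.]), 0.84), (array([441., 303., 474., 340.]), 0.22)]
wrist [[0.257, 0.928, 0.268, 0.106], [0.966, -0.247, -0.071, 0.669], [0.0, 0.278, -0.961, 0.373], [0.0, 0.0, 0.0, 1.0]] [[392.2, 0.0, 323.2], [0.0, 392.2, 235.6], [0.0, 0.0, 1.0]] [-0.08064852  0.          0.          0.          0.        ]
gear []
drive_unit []
plain_ring []
nose []
{'clock': 0.75, 'joints': array([-1.41809054,  0.47700512,  0.02240741,  1.55543277, -0.01145146,
        1.10930203, -0.08306038]), 'qvel': array([-0.00062022, -0.00108833,  0.0015229 , -0.00043135, -0.00070724,
        0.00121055, -0.00118113]), 'tau': array([ 1.32577861e-04, -5.96220875e+01,  1.60644695e+00, -2.81510407e+01,
        1.24302279e-02,  1.72253982e-03,  3.64496827e-05]), 'tcp_pos': array([0.17406772, 0.65216939, 0.24529077]), 'orientation': array([-1.32137907, -1.0149916 ,  1.01497672]), 'contact_force': array([-0.64167251,  0.30078868, -0.48256191]), 'moment': array([ 0.04738208,  0.0056778 , -0.00536221]), 'grip_width': 0.08526732634919613} 0.014
```

View images.

View pics/top0.png

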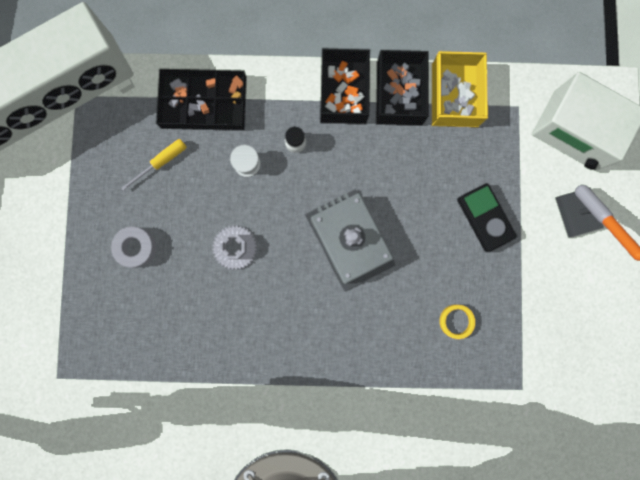

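View pics/scene0.png

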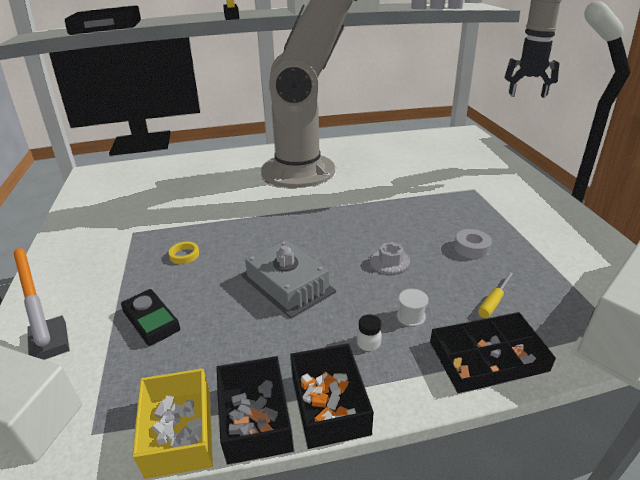

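```bash
python3 - <<'E'
from h import *
import cv2
a=cv2.imread('pics/top0.png')
b=np.hstack([cv2.resize(a[170:310,190:270],None,fx=4,fy=4,interpolation=2),cv2.resize(a[170:310,295:410],None,fx=4,fy=4,interpolation=2)])
cv2.imwrite('pics/topcrop0.png',b)
from scipy.spatial.transform import Rotation as R
print(R.from_rotvec([-1.32137907, -1.0149916 ,  1.01497672]).as_matrix().round(3))
E
```

```text
[[ 0.258  0.    -0.966]
 [ 0.966 -0.     0.258]
 [-0.    -1.    -0.   ]]
```

View pics/topcrop0.png

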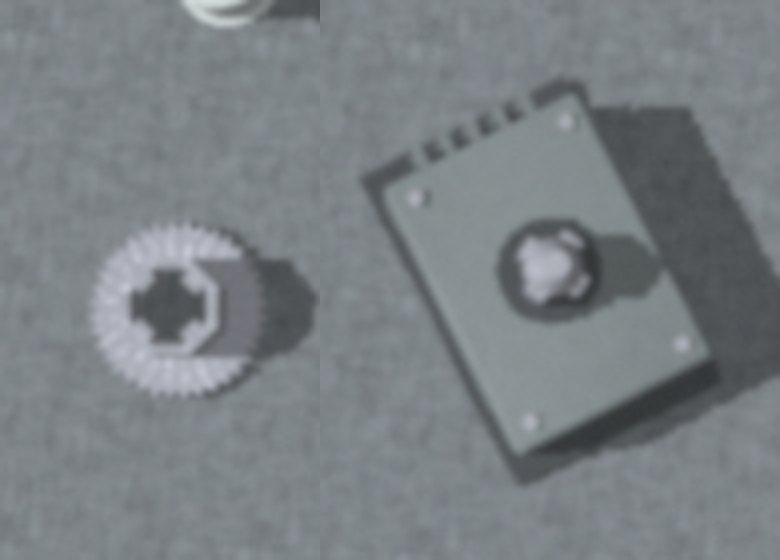

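```bash
python3 - <<'E'
from h import *
f=r.grab_frame('top')
print(pix2plane(f,[[232,246.75]],.038),pix2plane(f,[[234.2,247.2]],.008), pix2plane(f,[[352.25,237.75]],.061), pix2plane(f,[[132,246.5]],.03))
E
```

```text
[[0.52716418 0.11863823 0.038     ]] [[0.52813804 0.11912143 0.008     ]] [[ 0.54928833 -0.1207949   0.061     ]] [[0.52309428 0.32364713 0.03      ]]
```

>>> send_rows(plan=[[-3.5, 0.7, -4, 0, 1], [-3.5, 0.7, -4, 0, 1], [-3.5, 0.7, -4, 0, 1], [-3.5, 0.7, -4, 0, 1], [-3.5, 0.7, -4, 0, 1], [-3.5, 0.7, -4, 0, 1], [-3.5, 0.7, -4, 0, 1], [-3.5, 0.7, -4, 0, 1], [-3.5, 0.7, -4, 0, 1], [-3.5, 0.7, -4, 0, 1], [-3.5, 0.7, -4, 0, 1], [-3.5, 0.7, -3.5, 0, 1]])

```text
clock: 2.3
tcp_pos: [0.5259, 0.1224, 0.1614]
orientation: [-1.322, -1.016, 1.014]
contact_force: [0.8, 0.5, 0.1]
grip_width: 0.0856
```

```bash
python3 - <<'E'
from h import *
f=grab('wrist','w1.png'); o=r.get_obs();print(o['tcp_pos'],o['clock'],o['qvel'].round(2),o['joints'].round(2))
E
```

```text
[0.52844855 0.11480277 0.16095481] 2.35 [-0.04 -0.03  0.    0.03  0.03  0.02 -0.16] [-0.53  0.36  0.24  1.97 -0.11  0.82  1.08]
```

View pics/w1.png

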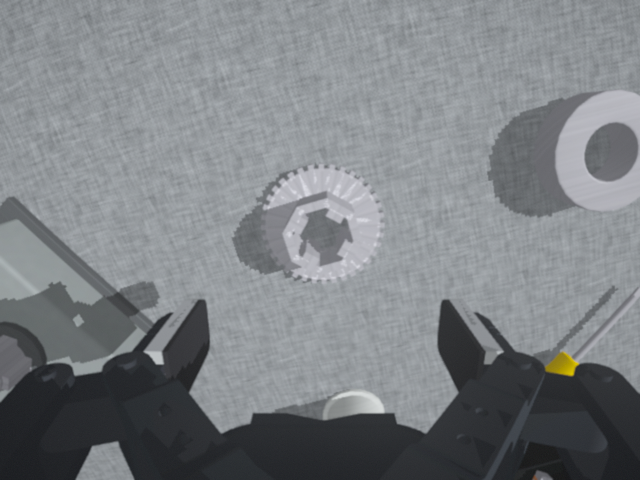

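```bash
cat >> h.py <<'E'
def ortho(f,c,z,half=.06,n=600):
    s=(np.arange(n)+.5)/n*2*half-half
    X,Y=np.meshgrid(c[0]+s,c[1]-s)  # right=+x, up=+y
    uv=proj(f,np.c_[X.ravel(),Y.ravel(),np.full(X.size,z)]).astype(np.float32).reshape(n,n,2)
    return cv2.cvtColor(cv2.remap(f['image'],uv,None,cv2.INTER_CUBIC),cv2.COLOR_RGB2BGR)
E
python3 - <<'E'
from h import *
f=grab('wrist','w2.png'); o=r.get_obs();print(o['tcp_pos'],o['clock'],o['orientation'])
np.save('f2.npy',f,allow_pickle=True)
c=[.527,.119]
img=ortho(f,c,.038,half=.045)
k=600/.09
for yaw,col in ((0,(0,0,255)),):
  pass
cv2.line(img,(300,0),(300,600),(0,0,255),1);cv2.line(img,(0,300),(600,300),(0,0,255),1)
cv2.imwrite('pics/o2.png',img)
E
```

```text
[0.52693169 0.1174893  0.16107876] 2.4 [-1.32792042 -1.0079457   1.00935604]
```

View pics/o2.png

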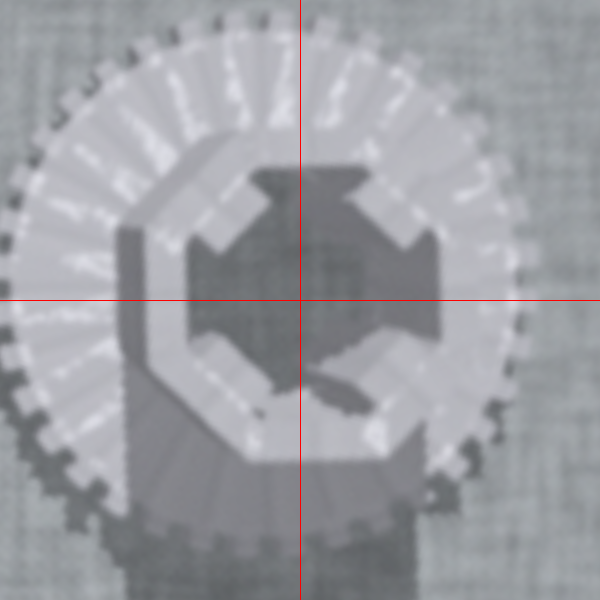

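>>> send_rows(plan=[[0, 0, 0, -7.5, 1], [0, 0, 0, -7.5, 1], [0.2, 3, -0.15, 0, 1], [0, 3, 0, 0, 1], [0, 2, 0, 0, 1], [0, 2, 0, 0, 1], [0, 0, 0, 0, 1], [0, 0, 0, 0, 1]])

```text
clock: 3.4
tcp_pos: [0.5266, 0.1264, 0.062]
orientation: [-1.209, -1.211, 1.209]
contact_force: [0.3, -0.6, -0.7]
grip_width: 0.0852
```

```bash
cat >> h.py <<'E'
from scipy.spatial.transform import Rotation as Ro
def st():
    o=r.get_obs(); M=Ro.from_rotvec(o['orientation']).as_matrix()
    print('t',round(o['clock'],2),'tcp',(o['tcp_pos']*1000).round(1),'xaxis',M[:,0].round(4),'y',M[:,1].round(4),'yaw',round(np.degrees(np.arctan2(M[1,0],M[0,0])),2),'F',o['contact_force'].round(1),'M',o['moment'].round(3),'w',round(o['grip_width']*1e3,1))
    return o
E
python3 - <<'E'
from h import *
f=grab('wrist','w3.png'); st()
cv2.imwrite('pics/o3.png',ortho(f,[.529,.1198],.038,half=.045))
E
```

```text
t 3.45 tcp [526.8 126.3  62.3] xaxis [-1.1e-03  1.0e+00  6.0e-04] y [ 1.5e-03  6.0e-04 -1.0e+00] yaw 90.06 F [ 0.5 -0.6 -0.2] M [-0.012  0.019  0.014] w 85.3
```

View pics/w3.png

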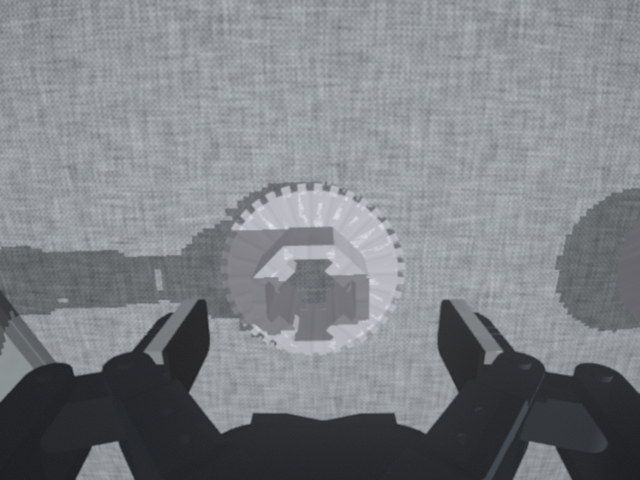

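View pics/o3.png

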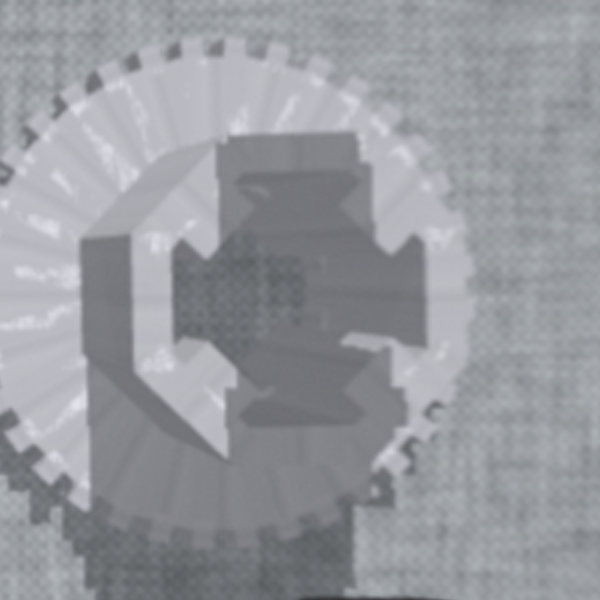

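>>> send_rows(plan=[[-0.65, 0, -0.2, 0, 1], [0, 1.0, 0, 0, 1], [0, 0, 0, 0, 1], [0, 0, 0, 0, 1]])

```text
clock: 3.95
tcp_pos: [0.528, 0.1194, 0.0511]
orientation: [-1.208, -1.21, 1.21]
contact_force: [-0.4, -0.5, -0.3]
grip_width: 0.085
```

```bash
python3 - <<'E'
from h import *
st()
E
```

```text
t 3.95 tcp [528.  119.4  51.1] xaxis [-1.e-03  1.e+00 -1.e-04] y [-5.e-04 -1.e-04 -1.e+00] yaw 90.06 F [-0.4 -0.5 -0.3] M [-0.047  0.026 -0.002] w 85.0
```

>>> send_rows(force=60, plan=[[0, 1.3, -0.1, 0, 1], [0, 1.4, 0, 0, 1], [0, 0, 0, 0, 1], [0, 0, 0, 0, 0.7], [0, 0, 0, 0, 0.5], [0, 0, 0, 0, 0.3], [0, 0, 0, 0, 0.3], [0, 0, 0, 0, 0.3]])

```text
clock: 4.95
tcp_pos: [0.5297, 0.1197, 0.0249]
orientation: [-1.209, -1.211, 1.209]
contact_force: [-0.8, -0.1, 4.6]
grip_width: 0.0488
```

```bash
python3 - <<'E'
from h import *
st(); f=grab('scene','s4.png'); a=cv2.imread('pics/s4.png')[190:320,320:470]; cv2.imwrite('pics/s4c.png',cv2.resize(a,None,fx=4,fy=4,interpolation=2))
E
```

```text
t 4.95 tcp [529.7 119.7  24.9] xaxis [-1.1e-03  1.0e+00  6.0e-04] y [ 1.1e-03  6.0e-04 -1.0e+00] yaw 90.06 F [-0.8 -0.1  4.6] M [ 0.27   0.19  -0.017] w 48.8
```

View pics/s4c.png

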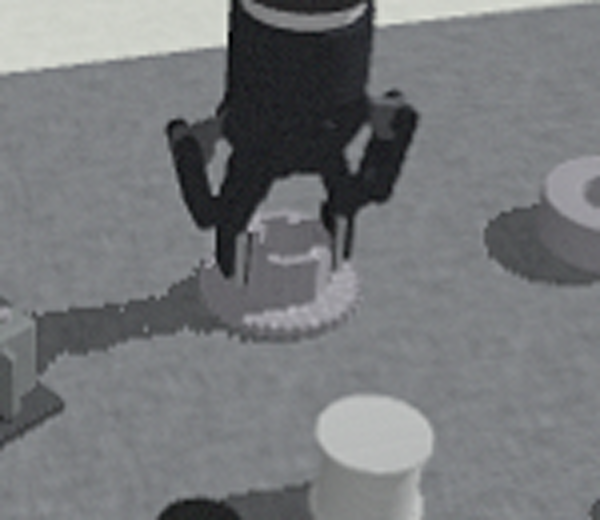

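>>> send_rows(plan=[[0, -2, 0, 0, 0.3], [0, -4, 0, 0, 0.3], [0, -5, 0, 0, 0.3], [-3, -3.5, -1, 0, 0.3], [-5, 0, -2, 0, 0.3], [-5, 0, -2, 0, 0.3], [-5, 0, -2, 0, 0.3], [-4, 0, -2, 0, 0.3], [-2, 0, -0.5, 0, 0.3], [0, 0, 0, 0, 0.3], [0, 0, 0, 0, 0.3]])

```text
clock: 6.38
tcp_pos: [0.6237, -0.1183, 0.1687]
orientation: [-1.206, -1.211, 1.211]
contact_force: [-0.7, 0.6, -3.1]
grip_width: 0.0493
```

```bash
python3 - <<'E'
from h import *
f=grab('wrist','w5.png'); st()
f2=grab('top','t5.png')
np.save('f5.npy',f,allow_pickle=True)
cv2.imwrite('pics/o5.png',ortho(f,[.549,-.1208],.085,half=.03))
cv2.imwrite('pics/o5b.png',ortho(f,[.549,-.1208],.061,half=.045))
E
```

```text
t 6.42 tcp [ 623.9 -118.   168.9] xaxis [-0.0037  1.      0.0015] y [-0.0011  0.0015 -1.    ] yaw 90.21 F [-0.4  0.5 -2.6] M [ 0.017  0.044 -0.026] w 49.4
```

View pics/w5.png

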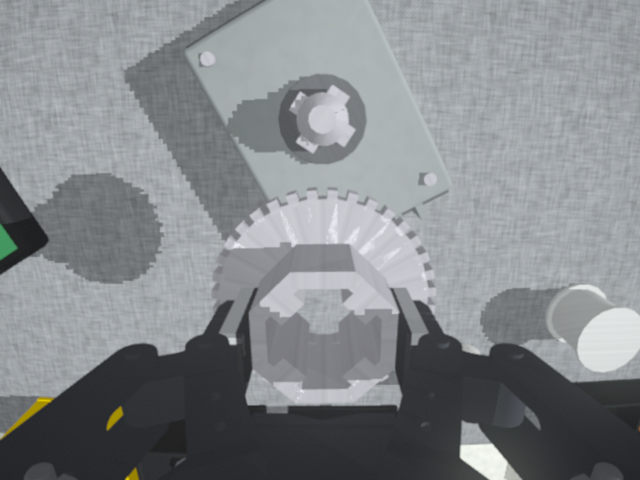

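View pics/o5.png

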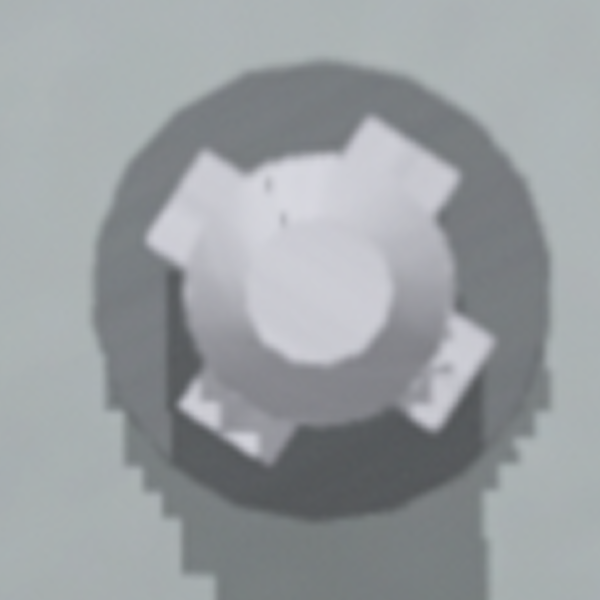

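View pics/o5b.png

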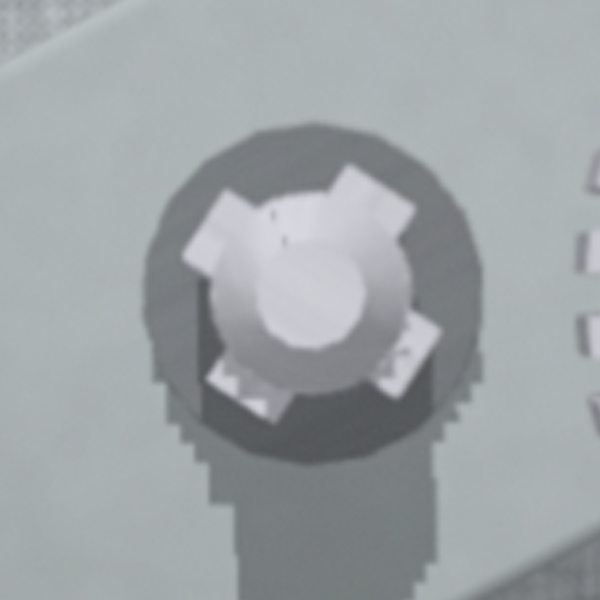

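```bash
python3 - <<'E'
from h import *
f=np.load('f5.npy',allow_pickle=True).item()
cv2.imwrite('pics/o5g.png',ortho(f,[.6239,-.118],.1689+.0131,half=.03))
E
```

```text
(no output)
```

View pics/o5g.png

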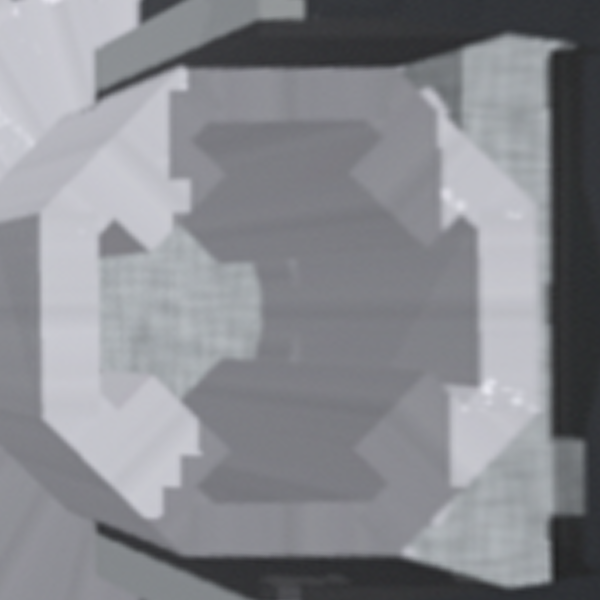

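>>> send_rows(plan=[[-0.1, 0, 3, 0, 0.3], [0, 0, 3, 0, 0.3], [0, 0, 1.2, 0, 0.3], [0, 0, 0, -5.6, 0.3], [0, 1.5, 0, -5.7, 0.3], [0, 1.5, 0, 0, 0.3], [0, 0, 0, 0, 0.3], [0, 0, 0, 0, 0.3], [0, 0, 0, 0, 0.3]])

```text
clock: 7.6
tcp_pos: [0.5529, -0.1216, 0.1398]
orientation: [-1.11, -1.354, 1.353]
contact_force: [0.5, -0.7, -3.2]
grip_width: 0.0489
```

```bash
python3 - <<'E'
from h import *
f=grab('wrist','w6.png'); o=st()
c=o['tcp_pos']
cv2.imwrite('pics/o6g.png',ortho(f,c[:2],c[2]+.0131,half=.03))
E
```

```text
t 7.65 tcp [ 552.8 -121.6  139.8] xaxis [-1.965e-01  9.805e-01 -3.000e-04] y [ 9.e-04 -1.e-04 -1.e+00] yaw 101.33 F [ 0.1 -0.2 -4. ] M [ 0.013 -0.036 -0.016] w 49.2
```

View pics/w6.png

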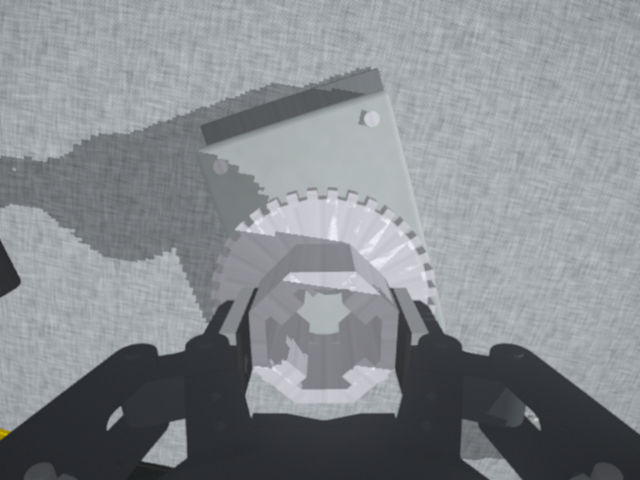

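View pics/o6g.png

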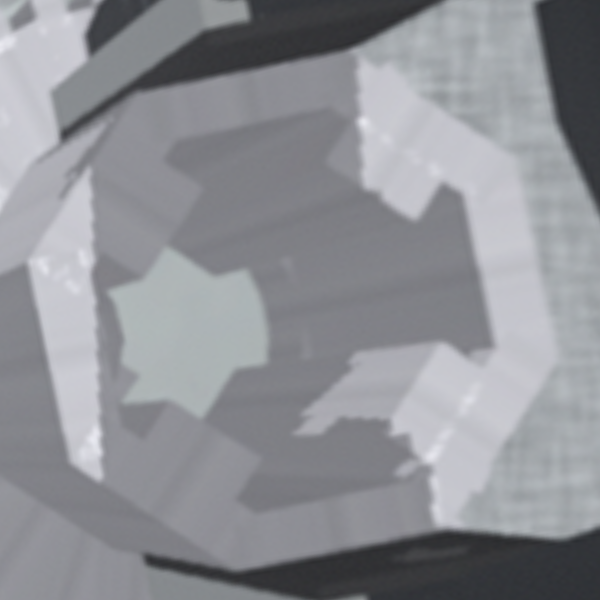

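>>> send_rows(plan=[[0.28, 0, 0.03, 0, 0.3], [0, 1.2, 0, 0, 0.3], [0, 0, 0, 0, 0.3], [0, 0, 0, 0, 0.3], [0, 0, 0, 0, 0.3]])

```text
clock: 8.28
tcp_pos: [0.5517, -0.119, 0.1274]
orientation: [-1.109, -1.354, 1.354]
contact_force: [0.4, 0.0, -3.3]
grip_width: 0.0489
```

```bash
python3 - <<'E'
from h import *
f=grab('wrist','w7.png'); o=st()
c=o['tcp_pos']
g=grab('scene','s7.png')
a=cv2.imread('pics/s7.png')[170:300,210:360];b=cv2.imread('pics/w7.png')[230:420,220:430]
cv2.imwrite('pics/c7.png',np.hstack([cv2.resize(a,(480,416),interpolation=2)[:400],cv2.resize(b,(442,400),interpolation=2)][0:2])[:, :]) 
E
```

```text
t 8.32 tcp [ 551.7 -119.   127.4] xaxis [-1.969e-01  9.804e-01 -1.000e-04] y [ 3.e-04 -1.e-04 -1.e+00] yaw 101.35 F [ 0.1  0.5 -1.9] M [-0.036 -0.007 -0.022] w 48.7
```

View pics/c7.png

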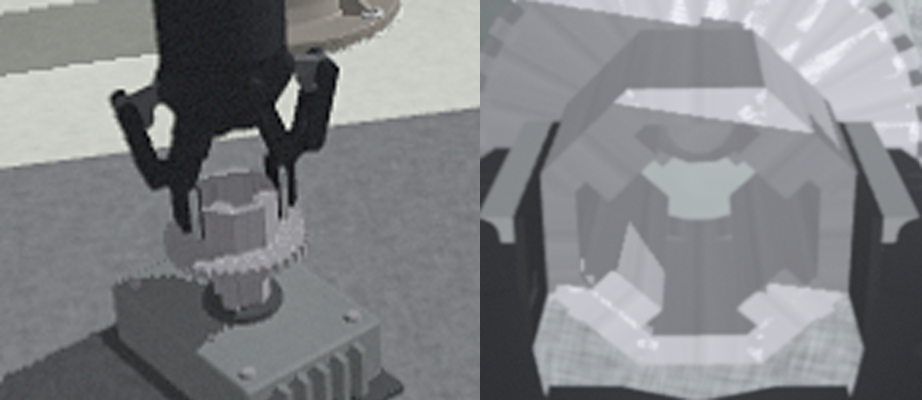

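>>> send_rows(plan=[[0, 0.5, 0, 0, 0.3], [0, 0.5, 0, 0, 0.3], [0, 0, 0, 0, 0.3], [0, 0, 0, 0, 0.3]])

```text
clock: 8.88
tcp_pos: [0.5516, -0.1189, 0.1172]
orientation: [-1.109, -1.354, 1.354]
contact_force: [0.0, 0.9, -3.3]
grip_width: 0.049
```

```bash
python3 - <<'E'
from h import *
f=grab('wrist','w8.png'); o=st()
b=cv2.imread('pics/w8.png')[230:420,220:430]
cv2.imwrite('pics/c8.png',cv2.resize(b,None,fx=3.5,fy=3,interpolation=2)) 
E
```

```text
t 8.93 tcp [ 551.7 -118.9  117.3] xaxis [-0.1969  0.9804  0.    ] y [ 1.e-04  0.e+00 -1.e+00] yaw 101.36 F [-1.4 -0.3 -3.5] M [-0.007  0.009  0.04 ] w 48.8
```

View pics/c8.png

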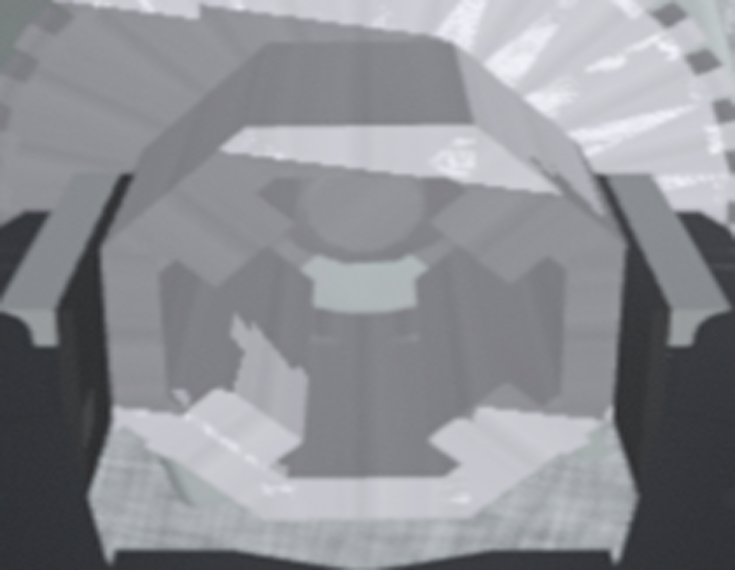

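>>> send_rows(plan=[[0, 0.25, 0, 0, 0.3], [0, 0.25, 0, 0, 0.3], [0, 0, 0, 0, 0.3], [0, 0, 0, 0, 0.3]])

```text
clock: 9.43
tcp_pos: [0.5516, -0.1189, 0.1123]
orientation: [-1.109, -1.354, 1.354]
contact_force: [0.1, 0.4, -3.7]
grip_width: 0.049
```

```bash
python3 - <<'E'
from h import *
f=grab('wrist','w9.png'); o=st()
b=cv2.imread('pics/w9.png')[230:420,220:430]
cv2.imwrite('pics/c9.png',cv2.resize(b,None,fx=3.5,fy=3,interpolation=2)) 
E
```

```text
t 9.47 tcp [ 551.6 -118.9  112.3] xaxis [-0.1969  0.9804  0.    ] y [ 1.e-04  0.e+00 -1.e+00] yaw 101.36 F [ 0.9  0.6 -3.5] M [ 0.001  0.057 -0.03 ] w 49.1
```

View pics/c9.png

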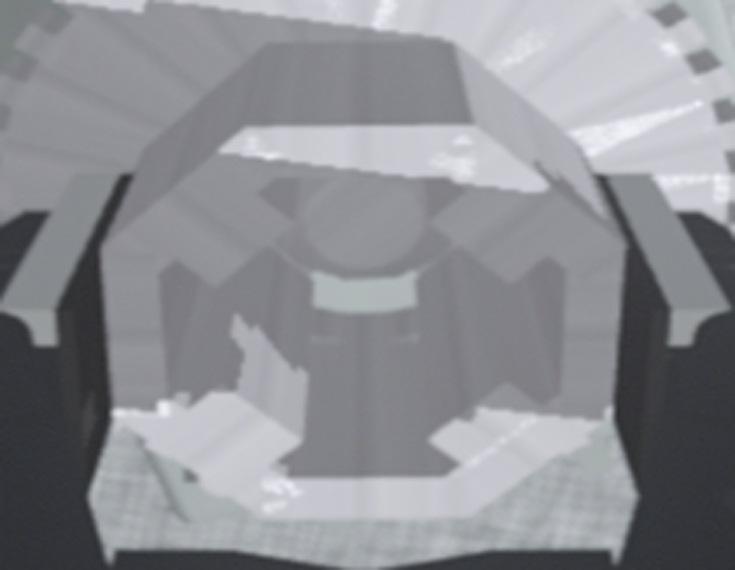

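>>> send_rows(plan=[[0, 0.15, 0, 0, 0.3], [0, 0.15, 0, 0, 0.3], [0, 0.1, 0, 0, 0.3], [0, 0, 0, 0, 0.3]])

```text
clock: 9.98
tcp_pos: [0.5518, -0.1189, 0.1098]
orientation: [-1.109, -1.354, 1.353]
contact_force: [-4.2, 1.3, 12.2]
grip_width: 0.0491
```

```bash
python3 - <<'E'
from h import *
st()
E
```

```text
t 9.97 tcp [ 551.8 -118.9  109.8] xaxis [-1.967e-01  9.805e-01  4.000e-04] y [ 5.e-04  5.e-04 -1.e+00] yaw 101.34 F [-4.2  1.3 12.2] M [0.29  1.156 0.049] w 49.1
```

>>> send_rows(plan=[[0, -0.05, 0, -2, 0.3], [0, 0, 0, -2, 0.3], [0, 0, 0, 2, 0.3], [0, 0, 0, 2, 0.3]])

```text
clock: 10.48
tcp_pos: [0.5524, -0.1191, 0.1099]
orientation: [-1.111, -1.354, 1.353]
contact_force: [-2.0, 0.0, 6.4]
grip_width: 0.0493
```

```bash
python3 - <<'E'
from h import *
st()
E
```

```text
t 10.47 tcp [ 552.4 -119.1  109.9] xaxis [-1.963e-01  9.806e-01 -4.000e-04] y [ 1.7e-03 -1.0e-04 -1.0e+00] yaw 101.32 F [-2.   0.   6.4] M [0.028 0.446 0.111] w 49.3
```

>>> send_rows(plan=[[0, 0, 0, 2, 0.3], [0, 0, 0, 2, 0.3]])

```text
clock: 10.72
tcp_pos: [0.5523, -0.1192, 0.1099]
orientation: [-1.148, -1.304, 1.302]
contact_force: [-2.6, -1.2, 6.2]
grip_width: 0.0487
```

```bash
python3 - <<'E'
from h import *
st()
E
```

```text
t 10.72 tcp [ 552.3 -119.2  109.9] xaxis [-1.273e-01  9.919e-01 -5.000e-04] y [ 1.7e-03 -3.0e-04 -1.0e+00] yaw 97.31 F [-2.6 -1.2  6.2] M [0.032 0.513 0.089] w 48.7
```

>>> send_rows(plan=[[0, 0, 0.08, -2, 0.3], [0, 0, 0, -2, 0.3], [0, 0, 0, -2, 0.3], [0, 0, 0, 2, 0.3], [0, 0, 0, 0, 0.3]])

```text
clock: 11.35
tcp_pos: [0.5522, -0.1191, 0.1099]
orientation: [-1.111, -1.356, 1.353]
contact_force: [-0.4, 0.3, 6.0]
grip_width: 0.0485
```

```bash
python3 - <<'E'
from h import *
st()
f=grab('wrist','w10.png')
b=cv2.imread('pics/w10.png')[230:420,220:430]
cv2.imwrite('pics/c10.png',cv2.resize(b,None,fx=3.5,fy=3,interpolation=2)) 
g=grab('scene','s10.png')
a=cv2.imread('pics/s10.png')[190:300,220:340]
cv2.imwrite('pics/sc10.png',cv2.resize(a,None,fx=5,fy=5,interpolation=2))
E
```

```text
t 11.35 tcp [ 552.2 -119.1  109.9] xaxis [-1.973e-01  9.803e-01 -8.000e-04] y [ 2.9e-03 -2.0e-04 -1.0e+00] yaw 101.38 F [-0.4  0.3  6. ] M [ 0.104  0.043 -0.008] w 48.5
```

View pics/c10.png

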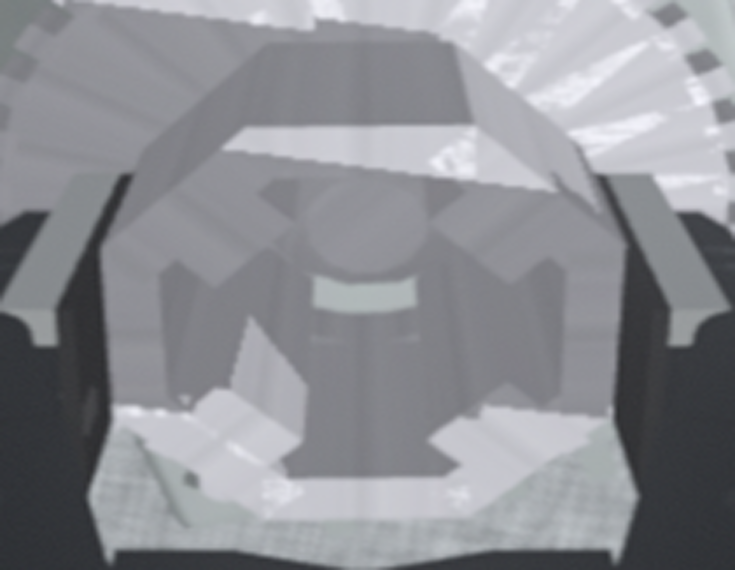

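View pics/sc10.png

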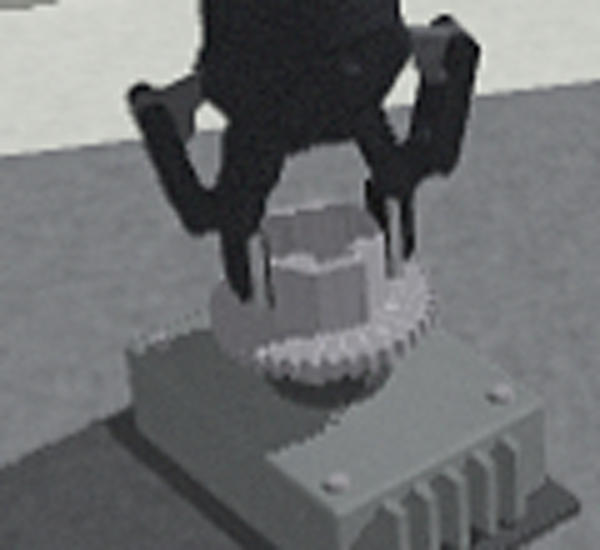

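```bash
python3 - <<'E'
from h import *
f=grab('wrist','w11.png'); o=st(); c=o['tcp_pos']; a=np.radians(101.38)
M=Ro.from_rotvec(o['orientation']).as_matrix()
def orthot(f,z,half=.03,n=500):
    s=(np.arange(n)+.5)/n*2*half-half
    A,B=np.meshgrid(s,s) # right=tool x ; down=tool -z (away from camera?) 
    X=c[0]+A*M[0,0]-B*M[0,2]; Y=c[1]+A*M[1,0]-B*M[1,2]
    uv=proj(f,np.c_[X.ravel(),Y.ravel(),np.full(X.size,z)]).astype(np.float32).reshape(n,n,2)
    return cv2.cvtColor(cv2.remap(f['image'],uv,None,cv2.INTER_CUBIC),cv2.COLOR_RGB2BGR)
g=orthot(f,.123);s=orthot(f,.097)
clahe=cv2.createCLAHE(4,(4,4))
im=np.hstack([g,s])
im=np.hstack([cv2.resize(clahe.apply(cv2.cvtColor(k,cv2.COLOR_BGR2GRAY)),(400,400)) for k in(g,s)])
cv2.imwrite('pics/o11.png',im)
E
```

```text
t 11.5 tcp [ 552.1 -119.1  109.9] xaxis [-1.975e-01  9.803e-01 -7.000e-04] y [ 2.9e-03 -1.0e-04 -1.0e+00] yaw 101.39 F [-1.   0.8  6.7] M [ 0.134  0.109 -0.057] w 48.9
```

View pics/o11.png

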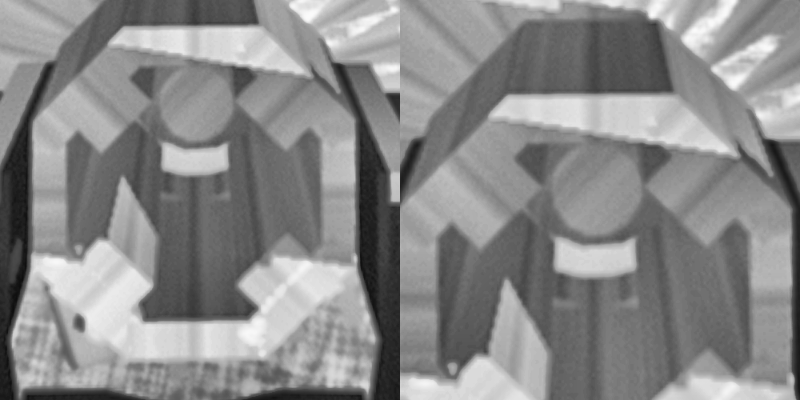

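>>> send_rows(plan=[[0, -0.3, 0, 0, 0.3], [0, 0, 0, 0, 0.3], [0, 0, 0, 0, 0.3]])

```text
clock: 11.88
tcp_pos: [0.5504, -0.119, 0.1114]
orientation: [-1.108, -1.353, 1.354]
contact_force: [0.6, -0.3, -3.7]
grip_width: 0.0489
```

```bash
cat >> h.py <<'E'
def view(name,dz1=.0131):
    f=grab('wrist','w%s.png'%name); o=st(); c=o['tcp_pos']
    M=Ro.from_rotvec(o['orientation']).as_matrix()
    def orthot(z,half=.03,n=400):
        s=(np.arange(n)+.5)/n*2*half-half
        A,B=np.meshgrid(s,s)
        X=c[0]+A*M[0,0]-B*M[0,2]; Y=c[1]+A*M[1,0]-B*M[1,2]
        uv=proj(f,np.c_[X.ravel(),Y.ravel(),np.full(X.size,z)]).astype(np.float32).reshape(n,n,2)
        return cv2.remap(f['image'],uv,None,cv2.INTER_CUBIC)
    cl=cv2.createCLAHE(4,(4,4))
    cv2.imwrite('pics/o%s.png'%name,np.hstack([cl.apply(cv2.cvtColor(orthot(z),cv2.COLOR_RGB2GRAY)) for z in (c[2]+dz1,.097)]))
E
python3 - <<'E'
from h import *
view('12')
E
```

```text
t 11.93 tcp [ 550.5 -119.   111.4] xaxis [-1.970e-01  9.804e-01  2.000e-04] y [-7.e-04  0.e+00 -1.e+00] yaw 101.36 F [-0.3  0.5 -2.5] M [-0.015  0.001 -0.033] w 49.4
```

View pics/o12.png

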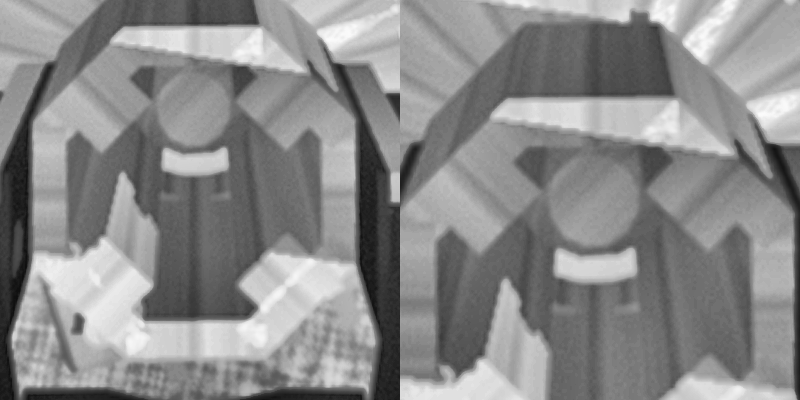

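>>> send_rows(plan=[[0.02, 0, -0.11, 0, 0.3], [0, 0.15, 0, 0, 0.3], [0, 0.1, 0, -2, 0.3], [0, 0, 0, -1, 0.3], [0, 0, 0, 1.5, 0.3], [0, 0, 0, 1.5, 0.3], [0, 0, 0, 1.5, 0.3], [0, 0, 0, 1.5, 0.3], [0, 0, 0, -1.5, 0.3], [0, 0, 0, -1.5, 0.3]])

```text
clock: 13.18
tcp_pos: [0.5525, -0.1187, 0.1099]
orientation: [-1.11, -1.354, 1.353]
contact_force: [-1.0, 0.9, 5.3]
grip_width: 0.0488
```

```bash
python3 - <<'E'
from h import *
st()
E
```

```text
t 13.18 tcp [ 552.5 -118.7  109.9] xaxis [-1.964e-01  9.805e-01 -5.000e-04] y [ 1.5e-03 -2.0e-04 -1.0e+00] yaw 101.33 F [-1.   0.9  5.3] M [ 0.141  0.155 -0.108] w 48.8
```

>>> send_rows(plan=[[0, -0.08, 0.05, 0, 0.3], [0, 0.0, 0.03, 2, 0.3], [0, 0.05, 0, 1.5, 0.3], [0, 0, 0, -2, 0.3], [0, 0, 0, -1.5, 0.3], [0, 0, 0, -2, 0.3], [0, 0, 0, -1, 0.3], [0, 0, 0, 1.5, 0.3], [0, 0, 0, 1.5, 0.3]])

```text
clock: 14.3
tcp_pos: [0.5514, -0.1189, 0.1099]
orientation: [-1.11, -1.353, 1.353]
contact_force: [-1.0, -0.1, 5.7]
grip_width: 0.0489
```

```bash
python3 - <<'E'
from h import *
st()
E
```

```text
t 14.3 tcp [ 551.4 -118.9  109.9] xaxis [-1.957e-01  9.807e-01 -3.000e-04] y [ 9.e-04 -1.e-04 -1.e+00] yaw 101.29 F [-1.  -0.1  5.7] M [0.001 0.087 0.088] w 48.9
```

>>> send_rows(plan=[[0, -0.2, 0, 0, 0.3], [0, 0, 0.1, 0, 0.3], [0, 0, 0.1, 0, 0.3], [0, 0, 0, 0, 0.3], [0, 0, 0, 0, 0.3]])

```text
clock: 14.92
tcp_pos: [0.5498, -0.119, 0.1116]
orientation: [-1.11, -1.355, 1.353]
contact_force: [5.6, -0.1, -6.5]
grip_width: 0.049
```

```bash
python3 - <<'E'
from h import *
st()
E
```

```text
t 14.93 tcp [ 549.8 -119.   111.6] xaxis [-1.972e-01  9.804e-01 -4.000e-04] y [ 1.4e-03 -1.0e-04 -1.0e+00] yaw 101.37 F [ 5.6 -0.1 -6.5] M [-0.087 -1.167  0.033] w 49.0
```

>>> send_rows(plan=[[0, 0, -0.15, 0, 0.3], [0, 0, -0.15, 0, 0.3], [0, 0, -0.1, 0, 0.3], [0, 0, 0, 0, 0.3], [0, 0, 0, 0, 0.3]])

```text
clock: 15.55
tcp_pos: [0.5524, -0.1184, 0.1114]
orientation: [-1.108, -1.353, 1.354]
contact_force: [-1.4, -0.2, -2.8]
grip_width: 0.0489
```

```bash
python3 - <<'E'
from h import *
st()
E
```

```text
t 15.55 tcp [ 552.4 -118.4  111.4] xaxis [-1.967e-01  9.805e-01  3.000e-04] y [-1.e-03  1.e-04 -1.e+00] yaw 101.35 F [-1.4 -0.2 -2.8] M [-0.13   0.199 -0.008] w 48.9
```

>>> send_rows(plan=[[0.1, 0, 0.2, 0, 0.3], [0.1, 0, 0, 0, 0.3], [0, 0, 0, 0, 0.3], [0, 0, 0, 0, 0.3]])

```text
clock: 16.05
tcp_pos: [0.551, -0.1174, 0.1118]
orientation: [-1.11, -1.354, 1.354]
contact_force: [1.5, -5.1, -4.0]
grip_width: 0.0487
```

```bash
python3 - <<'E'
from h import *
st()
E
```

```text
t 16.05 tcp [ 551.  -117.4  111.8] xaxis [-1.964e-01  9.805e-01 -8.000e-04] y [ 9.e-04 -7.e-04 -1.e+00] yaw 101.33 F [ 1.5 -5.1 -4. ] M [-0.894 -0.377  0.006] w 48.7
```

>>> send_rows(plan=[[-0.2, 0, 0, 0, 0.3], [-0.2, 0, 0, 0, 0.3], [0, 0, 0, 0, 0.3], [0, 0, 0, 0, 0.3]])

```text
clock: 16.55
tcp_pos: [0.5513, -0.12, 0.1114]
orientation: [-1.108, -1.354, 1.354]
contact_force: [0.0, 2.9, -3.2]
grip_width: 0.0487
```

```bash
python3 - <<'E'
from h import *
st()
E
```

```text
t 16.55 tcp [ 551.3 -120.   111.4] xaxis [-1.975e-01  9.803e-01  9.000e-04] y [-5.e-04  8.e-04 -1.e+00] yaw 101.39 F [ 0.   2.9 -3.2] M [0.424 0.013 0.045] w 48.7
```

```bash
python3 - <<'E'
from h import *
print(r.get_obs()['joints'].round(2))
E
```

```text
[-0.04  0.47  0.18  1.95 -0.12  0.74  1.98]
```

>>> send_rows(plan=[[0.2, 0, 0, 0, 0.3], [0, 0, 0, 9, 0.3], [0, 0, 0, 9, 0.3], [0, 0, 0, 9, 0.3], [0, 0, 0, 9, 0.3], [0, 0, 0, 9, 0.3], [0, 0, 0, 0, 0.3], [0, 0, 0, 0, 0.3], [0, 0, 0, 0, 0.3]])

```text
clock: 17.68
tcp_pos: [0.551, -0.1188, 0.1116]
orientation: [-1.431, -0.768, 0.768]
contact_force: [-0.2, -0.1, -3.4]
grip_width: 0.0489
```

```bash
python3 - <<'E'
from h import *
view('13')
E
```

```text
t 17.73 tcp [ 551.  -118.8  111.6] xaxis [5.531e-01 8.331e-01 2.000e-04] y [ 1.e-04  2.e-04 -1.e+00] yaw 56.42 F [ 0.2 -0.7 -3.3] M [ 0.02  -0.051  0.022] w 48.9
```

View pics/o13.png

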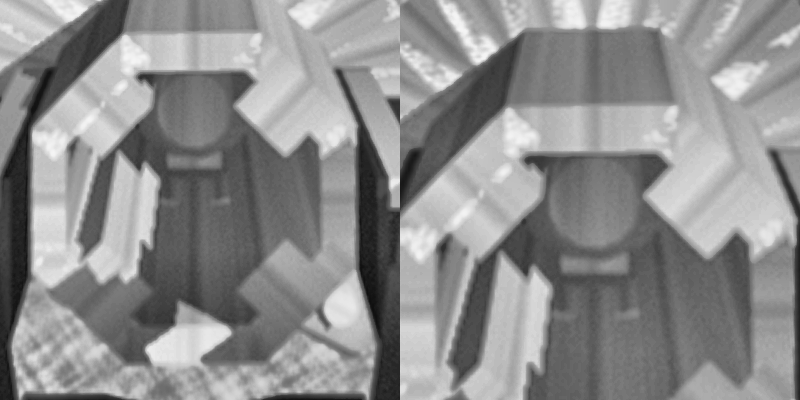

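>>> send_rows(plan=[[0, 0.1, 0, 0, 0.3], [0, 0.1, 0, 1.5, 0.3], [0, 0.1, 0, 0.5, 0.3], [0, 0, 0, -2, 0.3], [0, 0, 0, -1.5, 0.3], [0, 0, 0, 1.5, 0.3], [0, 0, 0, 0, 0.3]])

```text
clock: 18.6
tcp_pos: [0.5511, -0.1187, 0.1086]
orientation: [-1.431, -0.766, 0.766]
contact_force: [-0.3, 0.1, -3.6]
grip_width: 0.0491
```

```bash
python3 - <<'E'
from h import *
st()
E
```

```text
t 18.6 tcp [ 551.1 -118.7  108.6] xaxis [5.546e-01 8.321e-01 1.000e-04] y [ 0.  0. -1.] yaw 56.32 F [-0.3  0.1 -3.6] M [-0.032  0.031 -0.058] w 49.1
```

Dropped past the tooth ends without load: it is meshed. Slide down, checking force.

>>> send_rows(plan=[[0, 0.2, 0, 0, 0.3], [0, 0.2, 0, 0, 0.3], [0, 0.2, 0, 0, 0.3], [0, 0.2, 0, 0, 0.3], [0, 0, 0, 0, 0.3]])

```text
clock: 19.23
tcp_pos: [0.5509, -0.1187, 0.1004]
orientation: [-1.431, -0.766, 0.767]
contact_force: [-0.1, -0.0, -2.7]
grip_width: 0.0495
```

```bash
python3 - <<'E'
from h import *
st()
E
```

```text
t 19.23 tcp [ 550.9 -118.7  100.4] xaxis [ 5.540e-01  8.325e-01 -2.000e-04] y [-4.e-04  0.e+00 -1.e+00] yaw 56.36 F [-0.1 -0.  -2.7] M [0.025 0.003 0.024] w 49.5
```

>>> send_rows(plan=[[0, 0.3, 0, 0, 0.3], [0, 0.3, 0, 0, 0.3], [0, 0.3, 0, 0, 0.3], [0, 0.2, 0, 0, 0.3], [0, 0, 0, 0, 0.3]])

```text
clock: 19.85
tcp_pos: [0.5509, -0.1187, 0.0894]
orientation: [-1.431, -0.766, 0.767]
contact_force: [-0.9, -0.3, -2.9]
grip_width: 0.049
```

```bash
python3 - <<'E'
from h import *
st()
E
```

```text
t 19.85 tcp [ 550.9 -118.7   89.4] xaxis [ 5.540e-01  8.325e-01 -2.000e-04] y [-4.e-04  0.e+00 -1.e+00] yaw 56.36 F [-0.9 -0.3 -2.9] M [0.04  0.028 0.   ] w 49.0
```

Home expected at TCP 0.086.

>>> send_rows(plan=[[0, 0.15, 0, 0, 0.3], [0, 0.15, 0, 0, 0.3], [0, 0.1, 0, 0, 0.3], [0, 0, 0, 0, 0.3]])

```text
clock: 20.35
tcp_pos: [0.551, -0.1187, 0.086]
orientation: [-1.431, -0.767, 0.767]
contact_force: [-2.5, 0.6, 4.4]
grip_width: 0.0491
```

```bash
python3 - <<'E'
from h import *
st()
E
```

```text
t 20.35 tcp [ 551.  -118.7   86. ] xaxis [5.541e-01 8.325e-01 3.000e-04] y [-0.e+00  3.e-04 -1.e+00] yaw 56.35 F [-2.5  0.6  4.4] M [0.123 0.408 0.048] w 49.1
```

>>> send_rows(plan=[[0, 0, 0, 0, 0.65], [0, 0, 0, 0, 0.8], [0, 0, 0, 0, 1], [0, 0, 0, 0, 1], [0, 0, 0, 0, 1], [0, -2, 0, 0, 1], [0, -4, 0, 0, 1], [0, -5, 0, 0, 1], [-2, -4, 4, 0, 1], [0, 0, 4, 0, 1], [0, 0, 0, 0, 1], [0, 0, 0, 0, 1]])

```text
clock: 21.85
tcp_pos: [0.4739, -0.0911, 0.2358]
orientation: [-1.432, -0.768, 0.767]
contact_force: [0.8, -0.5, 0.2]
grip_width: 0.0853
```

```bash
python3 - <<'E'
from h import *
o=st(); f=grab('wrist','w14.png'); g=grab('scene','s14.png'); t=grab('top','t14.png')
a=cv2.imread('pics/s14.png')[190:330,220:350]
w=cv2.imread('pics/w14.png'); 
cv2.imwrite('pics/c14.png',np.hstack([cv2.resize(a,(371,400),interpolation=2),cv2.resize(w,(429,400))]))
E
```

```text
t 21.85 tcp [473.9 -91.1 235.8] xaxis [5.537e-01 8.327e-01 5.000e-04] y [ 9.e-04 -0.e+00 -1.e+00] yaw 56.38 F [ 0.8 -0.5  0.2] M [ 0.038 -0.046  0.015] w 85.3
```

View pics/c14.png

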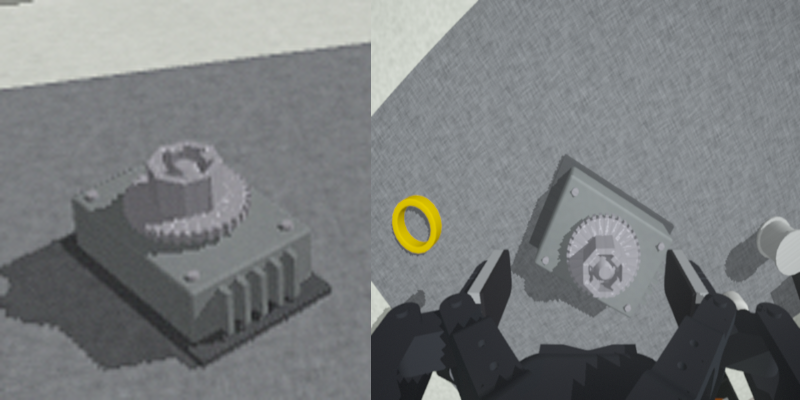

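View pics/t14.png

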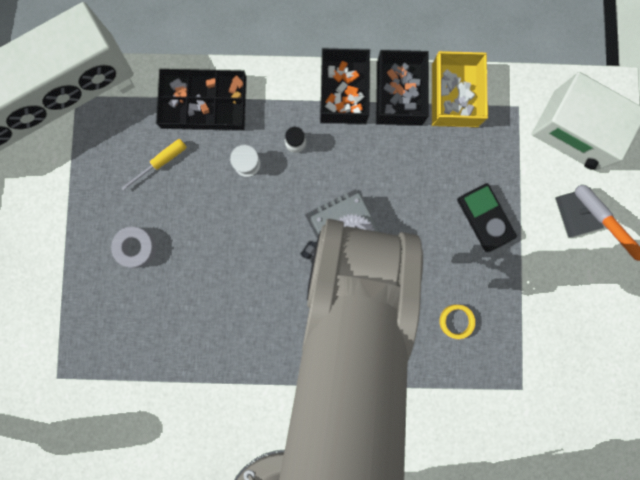

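The gear sits level on the unit in the scene crop at about (190,190), with the nose filling its bore just below the boss top. In the top view the bystanders are at their original pixels: ring (132,246), tape (458,322), meter (487,217).

```bash
python3 -c "
from bench import r
print(r.hand_in())"
```

```text
the job is handed in; nothing more can be done
None
```

The gear is fitted on the splined shaft, boss up. I let go of it, moved the gripper clear, and handed the job in at about 22 s of the 72 s.

**First attempt failed.** I had lined the bore teeth up with the shaft teeth instead of with the gaps between them. The gear stopped on the square tooth ends at about 15 N, and rocking it could not mesh it. I lifted it a little, felt sideways for the shaft's centre with 3–6 N, and turned the gear 45°. It then dropped past the tooth ends with almost no load while I rocked it about 2° each way.

**Last checks:**
- **Seating:** the gear slid freely and stopped with the TCP at z = 0.0860 m; fully home works out at 0.0859 m. The contact force there was about 7 N. The scene picture shows it level on the unit.
- **Forces:** the highest force I read on the shaft was about 15 N, but I only read it at the end of each move, so brief peaks in between were not seen.
- **Other items:** in the last top view the ring, spool, driver, jar, tape and meter are where they were at the start.
- **Disagreement:** the camera position of the shaft was 1–3 mm off the centre I found by feel. I used the felt centre.

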